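Clamp a specimen mount with the ratchet clamp

ROBOT

A 6-joint arm with a two-finger parallel gripper is mounted at the origin on a cart in front of the work surface, level with it; the furniture and walls round the work are solid. World frame = base frame: x ahead of the robot, y to its left, z up, the work surface at z = 0. Lengths are in mm, angles in rad, forces in N, time in s.
With the tool pointing down it reaches from about 400 to 825 mm from the base axis. Payload 7 kg.
Tool frame: the origin (TCP) lies midway between the tips of the shut fingers; the grasp point (between the pads) lies 19 mm behind it; z points along the fingers, y is the line along which they close (so a half turn about z gives the same grasp; the last joint's range is limited). The gripper opens to 85 mm and grips with 20 to 120 N. Pads are 22 mm wide; open, the fingers measure 114 mm over their backs; the gripper's body (76 mm by 85 mm) begins 54 mm behind the grasp point. The pads swing forward as they close: fully open they stand 13 mm farther back than shut.
Start: joints at [-0.86, 0.359, 0.012, 0, -1.224, -0.288], TCP at [276.935, -615.55, 231.302] pointing down, gripper open.
Joint ranges: [-3.07, 3.07], [-1.43, 2.12], [-1.02, 1.25], [-3.03, 1.67], [-3.05, -0], [-3.03, 3.03]. Speed limits (rad/s): [2.39, 2.39, 3.01, 3.14, 3.14, 3.14].

INTERFACE

Orientations are given as a 3x3 rotation matrix whose columns are the frame's x, y, z axes.
In Python, from rig import arm gives the robot as it stands.
- The arm moves only by the tool move_arm, never from a script. Its argument "deltas" is one flat list of numbers, 7 for each row, row after row: the turn, a rotation vector about the tool's x, y, z as a fraction of full scale, then the shift along the tool's x, y, z as a fraction of full scale, then the opening in per cent of the stroke, from 0 (shut) to 100 (fully open). In form: [rx, ry, rz, x, y, z, claw, rx, ry, rz, x, y, z, claw, ...]. A call has 1 to 20 rows; each row is the pose to reach, as a shift and turn from the pose commanded when the call began, along the tool's axes at that moment; what a row does not reach only later rows make up. Full scale, the value 1, is 600 mm for a shift and pi/4 rad for a turn. A row lasts 1/12 s, in which the tool goes at most 41.7 mm and 7.16 degrees, less where a joint would pass 70% of its speed; a pose out of reach is approached as far as the arm can. A call with a number of a shift or a turn outside -1 to 1 is refused whole. A call with a gripper value outside its range is refused whole. The fingers move at their own pace and stop on an object; "grip_force" is the grip in N (left out, the last holds). Time passes only in rows, so rows that repeat a pose let the fingers close. It gives the time, the measured TCP pose, the force, the opening and the grip force at its end, in the units of the state.
- arm.sense(): the state, without advancing time (a new reading comes with each control period).
- arm.camera(name): name is "scene" or "top" or "wrist"; returns the picture (480x640x3 uint8, red, green, blue); there is no depth.
- arm.get_calibration(name): a dict with "fx", "fy", "cx", "cy" (pixels), "world_from_camera" (4x4, takes a point from camera to world coordinates). Camera axes: x right, y up, looking along -z (the intrinsics and any distortion apply to the point x, -y, -z); pixel columns grow to the right and rows downward; lengths in mm; the calibration is good to about 2 mm. A picture is of the moment at which its call begins: read the wrist's pose just before it. get_calibration takes no time and is no camera call; for the wrist camera it gives the pose at the moment of the call.
- arm.sign_off(): hands the job in; it is judged then, once.
The state is a dict: "t": time; "joints": joint angles; "joint_vel": joint speeds; "joint_efforts": joint torques, N m; "tcp_pos": TCP position; "tool_rot": TCP orientation; "ft_force": force on the tool from outside, world axes, zero at the start; "wrist_torque": the same for the moment, N m; "opening": finger opening in mm; "grasp_force": force on a finger pad.
Only numpy, scipy, OpenCV 4.12 (cv2) and the standard library are available. Lean on these libraries where they do the work, as an engineer would, in place of code of your own. Each camera call takes 0.05 s, during which the arm holds its last target. There are 200 camera calls.

TASK

Stand the cream specimen mount on the bed of the green ratchet clamp, in front of its vee, then pump the red lever handle stroke by stroke until the jaw holds the mount seated in the vee with about 30 N, and let go. Bring the jaw up with the lever only, do not force the lever against its end buffers, and leave the other two mounts where they are.

Things in the scene. Friction and masses are not known exactly. Their poses are not given: they have to be found in the camera images.
- cream_mount_center (a point): Centre (half-way up, 11 mm above the underside) of the cream-coloured plain cylindrical specimen mount, 30 mm diameter, 22 mm high, standing on the table at the robot's left among a red and a very dark one; z is its axis. It must go into the clamp.
- red_mount: A red cylindrical mount, 32 mm diameter, 18 mm high, origin at the centre of its underside. Leave it alone.
- black_mount: A very dark (blue-black) cylindrical mount, 38 mm diameter, 20 mm high, origin at the centre of its underside. Leave it alone.
- ratchet_clamp: Green ratchet clamp bolted to the table before the robot; its origin is on the table, under the base plate (100 mm along its x; from -122 to +140 mm along its y; 12 mm thick, its top is the bed, z = 12 mm). The jaw closes along +y (robot's left at yaw 0) towards a steel 120-degree vee near the +y end; the lever handle stands over the -x (robot's) side. Yaw within 0.25 rad.
- seat (a point): Centre of the cream mount once fully in the vee: 92 to 99 mm (the vee is set differently each time) along the clamp's +y, 23 mm above the table. Vee 18 mm high over the bed, wall behind it 24; its arms end 13 mm to either side, 10 mm beyond the seat. Best set the mount down 5 mm short of the seat (towards the jaw), fingers apart along the clamp's x; the jaw pushes it home and centres it.
- pivot (a point): The lever's upright pivot axis, at the height of the lever bar (50 mm above the table), 36 mm along +x and 30 mm along -y from the clamp's origin. At 0.25 to 0.28 rad of a forward stroke, before the buffer, the handle takes 1 to 3 N while the jaw runs free, and 0.3 N more than that per newton left on the mount: a rise of 6 to 11 N there leaves about 20 to 36 N of clamping, which is right.
- handle (a point): Centre of the red handle: an upright plastic cylinder, 20 mm diameter, 44 mm high, from 60 to 104 mm above the table, fixed on the lever bar (its top 54 mm above the table) 125 mm from the pivot. It sweeps level on an arc about the pivot; mid-stroke it is straight out along the clamp's -x from the pivot.
- lever (a joint): Lever angle, rad: 0 at the back buffer, 0.334 at the front one (42 mm of handle stroke); grows as the handle goes along the clamp's +y; mid-stroke 0.167. No return spring. Forward a pawl pushes the jaw's rack, back it clicks over the teeth while a second pawl holds. A stroke from buffer to buffer gains one tooth, 6 mm; turning back over 3 mm short of a buffer may gain nothing.
- buffer_front (a joint): Travel (m) of the orange sprung buffer that stops the lever's forward stroke, 0 when untouched. About 1 mm for every 10 N on the handle beyond what moves the jaw. Past 2.5 mm (about 25 N) the lever is being forced; a light touch of some 5 N is enough.
- buffer_back (a joint): The same for the back stroke.
- jaw (a joint): Travel of the jaw carriage (m), 0 fully open to 0.050; starts between 0 and 0.009. Only the lever may move it; nothing may push the carriage, rack or pad directly.
- jaw_pad: Brass pad, 26 mm wide, 18 high, on the jaw; origin at the centre of its front face, 24 mm above the table. It starts 10 to 26 mm from a seated mount. It sits on a spring of 2.4 N/mm (20 mm travel), so each stroke after the mount is seated adds about 14 N of clamping; on the back stroke the jaw gives up to 3 mm. Under 15 N is loose, over 45 N harms the mount; the ratchet cannot be let back.
There are look-alikes about, which are no part of the job. There is more than one size of the part that bears cream_mount_center; the job needs the smaller.

How it is judged (in metres and radians):
On the way, in this order (a step that is already met when the one before it is completed fails the run):
1. the cream mount stands released on the clamp's bed in front of the vee (horizontal distance between cream_mount_center and seat below 0.014 m and height (world z) of cream_mount_center below 0.026 m and angle between cream_mount_center's own z axis and vertical below 0.1 rad and contact force between the fingers and cream_mount below 0.1 N), for 0.2 s.
2. the jaw presses the mount with at least 15 N (contact force between jaw_pad and cream_mount above 15 N), for 0.2 s.
At the end, for the whole second after the job is handed in: The cream mount stands upright (within 0.1 rad) on the clamp's bed, seated in the vee (within 5 mm), held by the jaw pad with 15 to 45 N, and everything is let go (contact force between jaw_pad and cream_mount between 15 and 45 N and horizontal distance between cream_mount_center and seat below 0.005 m and height (world z) of cream_mount_center below 0.026 m and angle between cream_mount_center's own z axis and vertical below 0.1 rad); the robot touches nothing.
It fails at once if the jaw is pushed other than by its lever (more than 5 N on jaw, rack or pad) (contact force between any of the fingers, the arm and jaw above 5 N).
It fails at once if the lever is forced against an end buffer (more than 2.5 mm, about 25 N at the handle) (value of joint any of buffer_front, buffer_back above 0.0025 m).
It fails at once if the mount is squeezed with more than 60 N by the jaw (contact force between jaw_pad and cream_mount above 60 N).
It fails at once if another mount is moved by more than 15 mm (distance of any of red_mount, black_mount from where it was at the start of the episode above 0.015 m).
It also fails if it takes over 72 s, if anything falls off the work surface, if the arm or the gripper's body presses on something with over 40 N, if the wrist force passes 120 N, or if a joint passes its speed limit or range.

## Working session

There is one attempt and no reset: what is moved stays moved. The work goes in short steps, Python scripts to look and compute and a tool call to move; the robot and the scene stay as the last step left them, time stands still between calls to the robot, and variables do not carry over. Pictures are saved under pics/ and viewed, at most 10 in all, crops included, and the job is handed in when it is done.

Besides the shell and the picture viewer there is one more tool, called after "Emit:" by a JSON object that holds its "method" and its "body". move_arm: Moves the arm, as the interface text tells. Its arguments: {"type":"object","properties":{"deltas":{"type":"array"},"grip_force":{"type":"number"}},"required":["deltas"]}

```bash
mkdir -p pics; ls; python3 - <<'E'
from rig import arm
import cv2,numpy as np
for n in ("scene","top"):
    im=arm.camera(n); cv2.imwrite(f"pics/{n}0.png",im[:,:,::-1])
    c=arm.get_calibration(n); print(n,{k:(np.round(v,3).tolist() if k=="world_from_camera" else v) for k,v in c.items()})
s=arm.sense(); print(s)
E
```

```text
pics
scene {'fx': 453.96270455209833, 'fy': 453.96270455209833, 'cx': 320.0011003690635, 'cy': 235.10176090474067, 'world_from_camera': [[-0.556, 0.35, -0.754, -163.629], [-0.831, -0.236, 0.503, 620.708], [-0.001, 0.906, 0.422, 481.583], [0.0, 0.0, 0.0, 1.0]]}
top {'fx': 439.3295405151397, 'fy': 439.3295405151397, 'cx': 323.0304946738841, 'cy': 240.71908446910305, 'world_from_camera': [[-0.009, 0.989, -0.151, 417.504], [-1.0, -0.01, -0.005, 162.49], [-0.006, 0.15, 0.989, 953.907], [0.0, 0.0, 0.0, 1.0]]}
{'t': 0.1, 'joints': array([-8.59911830e-01,  3.59322625e-01,  1.11619102e-02, -3.03360535e-04,
       -1.22408429e+00, -2.88097158e-01]), 'joint_vel': array([ 0.00155285, -0.00158322,  0.0016529 , -0.00038984, -0.0006278 ,
       -0.00076379]), 'joint_efforts': array([-1.99321330e-03, -5.84764874e+01,  2.94108653e+01,  6.95455000e+00,
       -3.21142033e-03,  3.09508425e-05]), 'tcp_pos': array([ 276.7583589 , -615.19416354,  230.45850937]), 'tool_rot': array([[-9.11991154e-01, -4.10209220e-01, -7.29057794e-04],
       [-4.10209845e-01,  9.11990260e-01,  1.28394278e-03],
       [ 1.38208439e-04,  1.47001115e-03, -9.99998910e-01]]), 'ft_force': array([ 0.17624048,  0.31351109, -0.76468303]), 'wrist_torque': array([-0.01147216,  0.00673266, -0.04450321]), 'grasp_force': 0.0, 'opening': 85.42235122175406}
```

View pics/top0.png

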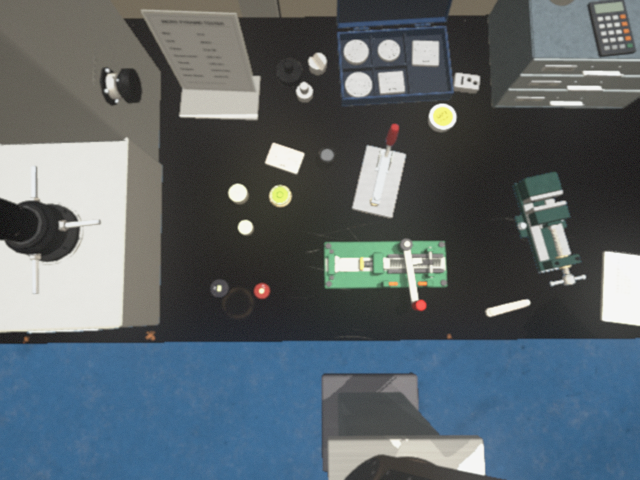

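View pics/scene0.png

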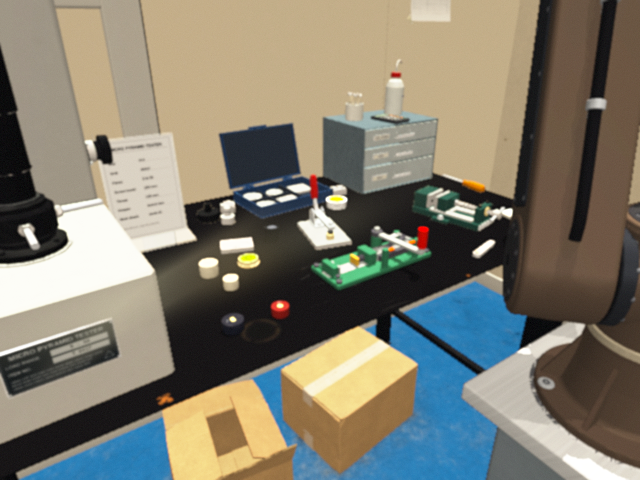

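The top view shows two cream cylinders, a larger one at (238,193) and a smaller one at (246,228). It also shows the dark mount at (219,288), the red mount at (262,291), and the clamp spanning columns 325–447 with its handle at (420,306). The one at (246,228) fits the description because it's smaller. I'll enlarge the image to confirm.

```bash
cat > h.py <<'E'
import numpy as np, cv2
from rig import arm
def ray(c,u,v):
    M=np.array(c["world_from_camera"]); d=np.array([(u-c["cx"])/c["fx"],-(v-c["cy"])/c["fy"],-1.])
    return M[:3,3],M[:3,:3]@d
def onz(c,u,v,z):
    o,d=ray(c,u,v); return o+d*(z-o[2])/d[2]
def proj(c,P):
    M=np.array(c["world_from_camera"]); p=M[:3,:3].T@(np.asarray(P,float)-M[:3,3])
    return np.array([c["cx"]+c["fx"]*p[0]/-p[2], c["cy"]+c["fy"]*p[1]/p[2]])
E
python3 - <<'E'
from h import *
im=cv2.imread("pics/top0.png")[180:325,215:455]
cv2.imwrite("pics/crop0.png",cv2.resize(im,None,fx=3.3,fy=3.3,interpolation=cv2.INTER_CUBIC))
c=arm.get_calibration("top")
for n,u,v,z in [("big",238,193,22),("small",246,228,22),("dark",219,288,20),("red",262,291,18),("handle",420,306,104),("pivot",406,244,54)]+[("corner",u,v,12) for u,v in ((324.5,242),(446,241),(447,288),(325,289))]: print(n,onz(c,u,v,z).round(1))
E
```

```text
big [666.8 351.7  22. ]
small [588.9 332.9  22. ]
dark [460.7 388.3  20. ]
red [453.5 297.4  18. ]
handle [418.8 -17.5 104. ]
pivot [545.9  -4.6  54. ]
corner [558.1 163.9  12. ]
corner [557.5 -99.1  12. ]
corner [456.3 -96.1  12. ]
corner [456.7 163.8  12. ]
```

View pics/crop0.png

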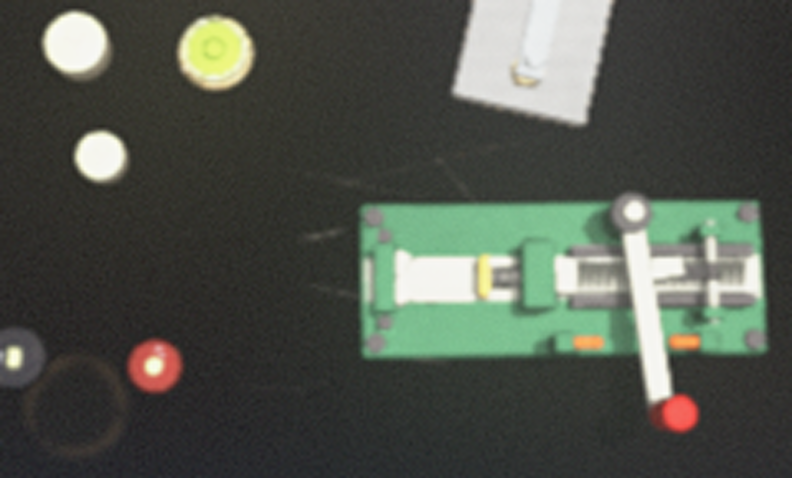

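The crop confirms it. The cream cylinder at (246,227) is the smaller, and at (238,193) is the larger one; the smaller is about 34 mm across including blur. The clamp's yaw is about 0 and its origin is near (507, 24). I'll pass over the clamp first and take a close look with the wrist camera.

Emit:
{"method": "move_arm", "body": {"deltas": [0,0,-1,-0.83,0.85,0,60,0,0,-1,-0.83,0.85,0,60,0,0,-1,-0.83,0.85,0,60,0,0,-1,-0.83,0.85,0,60,0,0,-1,-0.83,0.85,0,60,0,0,-1,-0.83,0.85,0,60,0,0,-1,-0.83,0.85,0,60,0,0,-1,-0.83,0.85,0,60,0,0,-1,-0.83,0.85,0,60,0,0,-1,-0.83,0.85,0,60,0,0,-1,-0.83,0.85,0,60,0,0,-1,-0.83,0.85,0,60,0,0,-1,-0.83,0.85,0,60,0,0,-1,-0.83,0.85,0,60,0,0,-1,-0.83,0.85,0,60,0,0,-1,-0.83,0.85,0,60,0,0,-1,-0.83,0.85,0,60,0,0,-1,-0.83,0.85,0,60,0,0,-1,-0.83,0.85,0,60,0,0,-1,-0.83,0.85,0,60], "grip_force": 30}}

```text
t: 1.77
tcp_pos: [521.4, 54.1, 230.7]
tool_rot: [[-0.354, -0.935, -0.001], [-0.935, 0.354, -0.0], [0.001, 0.001, -1.0]]
ft_force: [-0.5, 0.6, -0.2]
opening: 51.4
grasp_force: 0.0
```

```bash
python3 - <<'E'
from h import *
c=arm.get_calibration("wrist"); im=arm.camera("wrist"); s=arm.sense()
cv2.imwrite("pics/w1.png",im[:,:,::-1])
import json; json.dump({k:(np.array(v).tolist()) for k,v in c.items()},open("c1.json","w"))
print(s["t"],s["tcp_pos"].round(1),s["tool_rot"].round(3).tolist(),s["joints"].round(2)); print(np.round(c["world_from_camera"],2).tolist(),c["fx"])
E
```

```text
1.8167 [521.3  53.4 230.9] [[-0.355, -0.935, -0.001], [-0.935, 0.355, -0.0], [0.001, 0.001, -1.0]] [ 0.48  0.11 -0.32 -0.   -1.14 -0.84]
[[-0.94, -0.34, -0.11, 492.44], [0.35, -0.89, -0.29, -20.35], [0.0, -0.31, 0.95, 373.63], [0.0, 0.0, 0.0, 1.0]] 342.67652226232656
```

View pics/w1.png

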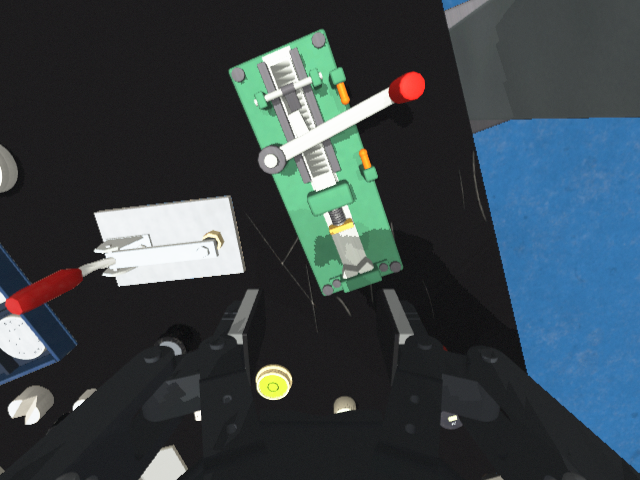

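The wrist view shows the clamp with corners near (230,70), (322,30), (401,268) and (325,296). The brass pad is near (342,228), the vee near (357,270) and the pivot at (271,160). The handle top is at (412,84). I'll enlarge this to get the vee and corners.

```bash
python3 - <<'E'
from h import *
import json
im=cv2.imread("pics/w1.png")
cv2.imwrite("pics/crop1.png",cv2.resize(im[200:300,300:420],None,fx=6,fy=6,interpolation=cv2.INTER_CUBIC))
c=json.load(open("c1.json"))
for n,u,v,z in [("A",230,70,12),("B",322,30,12),("C",401,268,12),("D",325,296,12),("pivot",271,160,54),("handle",413,83,104)]: print(n,onz(c,u,v,z).round(1))
E
```

```text
A [556.1 -95.6  12. ]
B [461.7 -95.9  12. ]
C [461.6 160.9  12. ]
D [555.7 163.6  12. ]
pivot [545.9  -5.7  54. ]
handle [419.9 -21.9 104. ]
```

View pics/crop1.png

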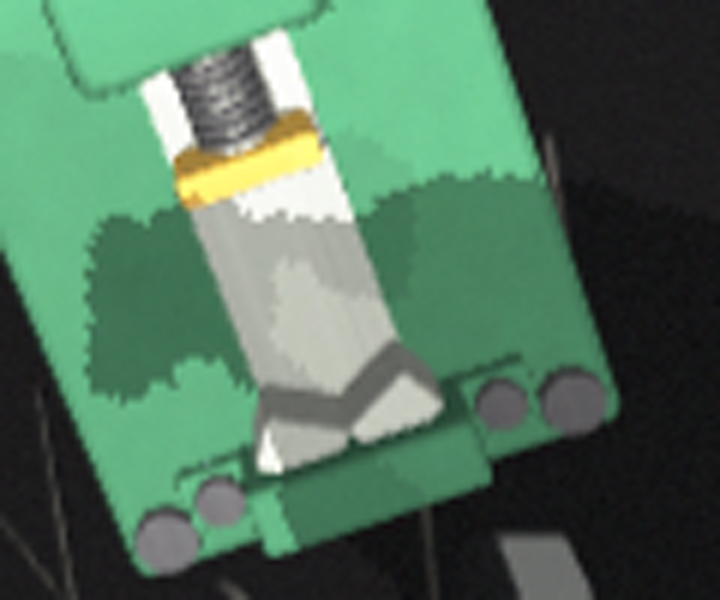

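```bash
python3 - <<'E'
from h import *
import json
c=json.load(open("c1.json"))
f=lambda u,v,z: onz(c,300+(u+.5)/6-.5,200+(v+.5)/6-.5,z).round(1)
for n,u,v,z in [("apex bot",345,397,12),("apex top",352,432,30),("armL bot",268,385,12),("armR bot",397,343,12),("armR top",408,372,30),("pad L",186,208,33),("pad R",325,160,33),("pad L low",195,212,15)]: print(n,f(u,v,z))
o=np.array([507.5,24.5])
for sy in (92,95.5,99): print(sy,o[1]+sy,(proj(c,[507.5,o[1]+sy+17.3,12])-[300,200])*6,(proj(c,[507.5,o[1]+sy+17.3,30])-[300,200])*6)
ct=arm.get_calibration("top"); print(onz(ct,245.6,227.3,22))
E
```

```text
apex bot [507.8 140.4  12. ]
apex top [508.1 139.4  30. ]
armL bot [520.7 132.8  12. ]
armR bot [495.1 133.4  12. ]
armR top [494.8 131.8  30. ]
pad L [521.3  87.4  33. ]
pad R [495.8  87.7  33. ]
pad L low [521.6  94.4  15. ]
92 116.5 [332.95133249 364.11701084] [342.73779125 402.10392572]
95.5 120.0 [338.90940508 380.05274773] [348.94134185 418.66391094]
99 123.5 [344.83637925 395.90530734] [355.11103717 435.13352167]
[590.4181534  333.80210828  22.        ]
```

The vee's apex is at about (508, 140), which puts the seat at about (508, 122.7), or 98 mm along the clamp and within its range. The pad's front face is at y≈88, so its gap to a seated mount is about 20 mm. Next I'll hover over the small cream mount, estimated at (590, 334).

Emit:
{"method": "move_arm", "body": {"deltas": [0,0,-0.462,-0.477,0.058,0.185,60,0,0,-0.462,-0.477,0.058,0.185,60,0,0,-0.462,-0.477,0.058,0.185,60,0,0,-0.462,-0.477,0.058,0.185,60,0,0,-0.462,-0.477,0.058,0.185,60,0,0,-0.462,-0.477,0.058,0.185,60,0,0,-0.462,-0.477,0.058,0.185,60,0,0,-0.462,-0.477,0.058,0.185,60,0,0,-0.462,-0.477,0.058,0.185,60,0,0,-0.462,-0.477,0.058,0.185,60,0,0,-0.462,-0.477,0.058,0.185,60,0,0,-0.462,-0.477,0.058,0.185,60]}}

```text
t: 2.82
tcp_pos: [591.1, 332.3, 121.3]
tool_rot: [[-0.001, -1.0, 0.001], [-1.0, 0.001, 0.001], [-0.001, -0.001, -1.0]]
ft_force: [0.7, -0.5, -0.8]
opening: 51.1
grasp_force: 0.0
```

```bash
python3 - <<'E'
from h import *
c=arm.get_calibration("wrist"); im=arm.camera("wrist"); s=arm.sense()
cv2.imwrite("pics/w2.png",im[:,:,::-1])
import json; json.dump({k:(np.array(v).tolist()) for k,v in c.items()},open("c2.json","w"))
print(s["t"],s["tcp_pos"].round(1),s["tool_rot"].round(3).tolist()); print(proj(c,[590,334,22]))
E
```

```text
2.8667 [591.2 332.4 121.5] [[-0.001, -1.0, 0.001], [-1.0, 0.001, 0.001], [-0.001, -0.001, -1.0]]
[321.01694524 237.05591874]
```

View pics/w2.png

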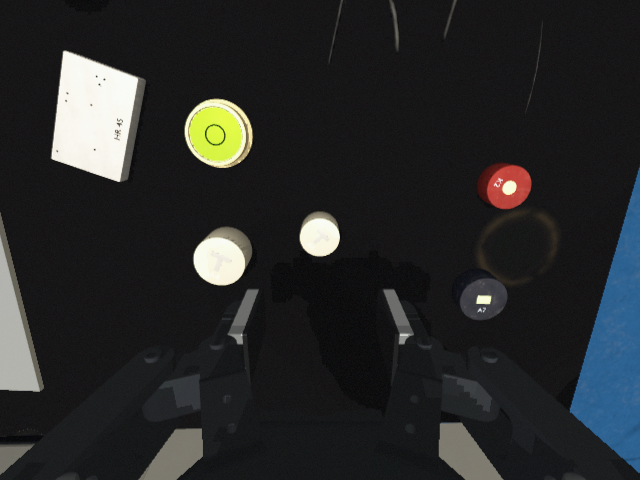

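The wrist view shows the small cream mount's top at (319.5,237), almost exactly where I predicted. It measures about 30 mm across, compared with about 43 mm for the larger one at (220,258). That puts it at about (591, 334), so I'll descend and grip.

Emit:
{"method": "move_arm", "body": {"deltas": [0,0,0,-0.003,0,0.06,60,0,0,0,-0.003,0,0.12,60,0,0,0,-0.003,0,0.17,60,0,0,0,-0.003,0,0.198,60,0,0,0,-0.003,0,0.198,60,0,0,0,-0.003,0,0.198,60,0,0,0,-0.003,0,0.198,20,0,0,0,-0.003,0,0.198,20,0,0,0,-0.003,0,0.198,20,0,0,0,-0.003,0,0.198,20,0,0,0,-0.003,0,0.198,20,0,0,0,-0.003,0,0.198,20,0,0,0,-0.003,0,0.198,20], "grip_force": 30}}

```text
t: 3.95
tcp_pos: [591.7, 336.1, 3.6]
tool_rot: [[0.001, -1.0, 0.002], [-1.0, -0.001, 0.001], [-0.001, -0.002, -1.0]]
ft_force: [-0.8, -1.6, 7.1]
opening: 28.5
grasp_force: 29.9
```

Emit:
{"method": "move_arm", "body": {"deltas": [0,0,0,0,0,-0.05,20,0,0,0,0,0,-0.1,20,0,0,0,0,0,-0.15,20,0,0,0,0.06,0.023,-0.15,20,0,0,0,0.12,0.046,-0.15,20,0,0,0,0.18,0.07,-0.15,20,0,0,0,0.24,0.09,-0.15,20,0,0,0,0.3,0.115,-0.15,20,0,0,0,0.34,0.13,-0.15,20,0,0,0,0.364,0.139,-0.14,20,0,0,0,0.364,0.139,-0.12,20,0,0,0,0.364,0.139,-0.12,20,0,0,0,0.364,0.139,-0.12,20]}}

```text
t: 5.03
tcp_pos: [507.5, 117.1, 73.9]
tool_rot: [[-0.0, -1.0, 0.0], [-1.0, 0.0, 0.0], [-0.0, -0.0, -1.0]]
ft_force: [0.4, 0.7, -0.6]
opening: 28.5
grasp_force: 29.8
```

```bash
python3 - <<'E'
from h import *
c=arm.get_calibration("wrist"); im=arm.camera("wrist"); s=arm.sense()
cv2.imwrite("pics/w3.png",cv2.resize(im[160:460,170:470,::-1],None,fx=2,fy=2,interpolation=cv2.INTER_CUBIC))
import json; json.dump({k:(np.array(v).tolist()) for k,v in c.items()},open("c3.json","w"))
p=s["tcp_pos"]; print(s["t"],p.round(1),s["tool_rot"].round(3).tolist(),s["opening"],s["grasp_force"],s["ft_force"].round(1))
f=lambda P:((proj(c,P)-[170,160])*2).round()
print("mount top if at tcp",f([p[0],p[1],p[2]+20]),"seat bed",f([508,122.7,12]),"apex top",f([508,140,30]))
E
```

```text
5.0833 [507.9 117.6  74.1] [[0.001, -1.0, 0.001], [-1.0, -0.001, 0.0], [-0.0, -0.001, -1.0]] 28.7762477555868 29.837410748004913 [ 0.2 -0.7 -0.2]
mount top if at tcp [296. 333.] seat bed [297. 203.] apex top [297. 278.]
```

View pics/w3.png

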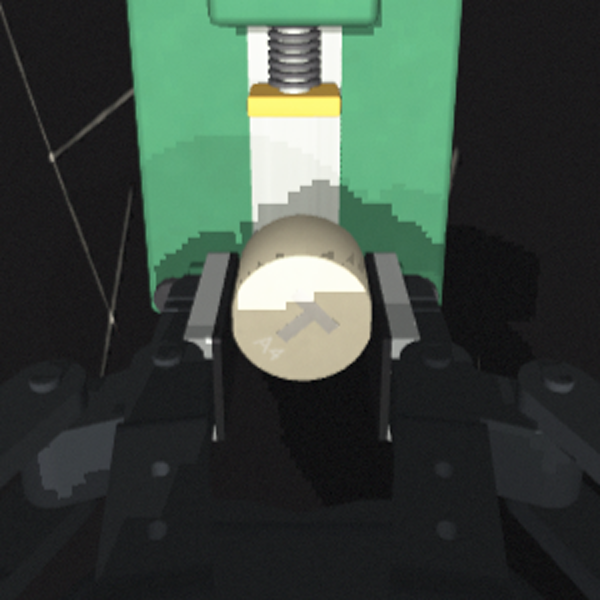

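The mount is held upright and centred at (302,318) in the crop. It's about 1.5 mm to the -x side of the clamp's centreline and 2–3 mm behind the TCP. I'll correct by +1.5 in x and +3 in y, lower it, release it and rise.

Emit:
{"method": "move_arm", "body": {"deltas": [0,0,0,-0.005,-0.0025,0.03,20,0,0,0,-0.005,-0.0025,0.06,20,0,0,0,-0.005,-0.0025,0.08,20,0,0,0,-0.005,-0.0025,0.09,20,0,0,0,-0.005,-0.0025,0.098,20,0,0,0,-0.005,-0.0025,0.098,20,0,0,0,-0.005,-0.0025,0.098,20,0,0,0,-0.005,-0.0025,0.098,36,0,0,0,-0.005,-0.0025,0.098,42,0,0,0,-0.005,-0.0025,0.098,50,0,0,0,-0.005,-0.0025,0.098,50,0,0,0,-0.005,-0.0025,0.098,50,0,0,0,-0.005,-0.0025,0.07,50,0,0,0,-0.005,-0.0025,0.03,50,0,0,0,-0.005,-0.0025,-0.03,50,0,0,0,-0.005,-0.0025,-0.09,50,0,0,0,-0.005,-0.0025,-0.12,50,0,0,0,-0.005,-0.0025,-0.12,50,0,0,0,-0.005,-0.0025,-0.12,50]}}

```text
t: 6.67
tcp_pos: [509.5, 120.5, 146.8]
tool_rot: [[0.0, -1.0, 0.002], [-1.0, -0.0, 0.002], [-0.002, -0.002, -1.0]]
ft_force: [-1.1, -0.6, -1.2]
opening: 42.8
grasp_force: 0.0
```

```bash
python3 - <<'E'
from h import *
c=arm.get_calibration("wrist"); im=arm.camera("wrist"); s=arm.sense()
cv2.imwrite("pics/w4.png",cv2.resize(im[20:320,170:470,::-1],None,fx=2,fy=2,interpolation=cv2.INTER_CUBIC))
import json; json.dump({k:(np.array(v).tolist()) for k,v in c.items()},open("c4.json","w"))
p=s["tcp_pos"]; print(s["t"],p.round(1),s["opening"],s["grasp_force"],s["ft_force"].round(1))
f=lambda P:((proj(c,P)-[170,20])*2).round()
print("mount top pred",f([508,118,34]),"seat top",f([508,122.7,34]),"apex top",f([508,140,30]))
E
```

```text
6.7167 [508.7 120.2 145.6] 42.68698476145813 0.0 [-0.2 -0.5 -1. ]
mount top pred [303. 412.] seat top [303. 424.] apex top [303. 461.]
```

View pics/w4.png

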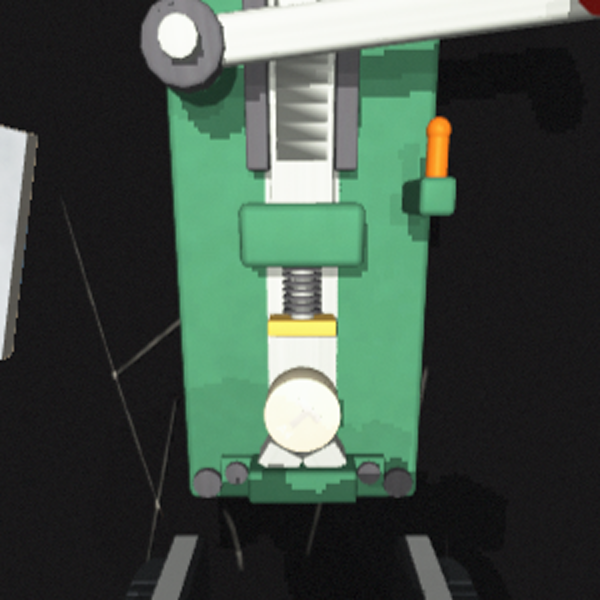

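The mount stands upright in front of the vee at (302,413) in the crop, matching the predicted spot, and the pad is still clear of it at (302,327). Next I'll move above the handle and turn the fingers tangentially to the lever.

Emit:
{"method": "move_arm", "body": {"deltas": [0,0,1,0.236,0.148,0,65,0,0,1,0.236,0.148,0,65,0,0,1,0.236,0.148,0,65,0,0,1,0.236,0.148,0,65,0,0,1,0.236,0.148,0,65,0,0,1,0.236,0.148,0,65,0,0,1,0.236,0.148,0,65,0,0,1,0.236,0.148,0,65]}}

```text
t: 7.38
tcp_pos: [419.3, -22.0, 144.4]
tool_rot: [[-0.709, -0.706, -0.002], [-0.706, 0.709, -0.001], [0.002, 0.001, -1.0]]
ft_force: [0.3, 0.8, 0.4]
opening: 55.2
grasp_force: 0.0
```

Emit:
{"method": "move_arm", "body": {"deltas": [0,0,0.838,0,0,0,65,0,0,0.838,0,0,0,65,0,0,0.838,0,0,0,65,0,0,0.838,0,0,0,65,0,0,0.838,0,0,0,65,0,0,0.838,0,0,0,65,0,0,0.838,0,0,0,65,0,0,0.838,0,0,0,65,0,0,0.838,0,0,0,65]}}

```text
t: 8.13
tcp_pos: [419.9, -21.5, 145.0]
tool_rot: [[-0.992, -0.13, -0.001], [-0.13, 0.992, -0.0], [0.001, -0.0, -1.0]]
ft_force: [-0.4, 0.3, 0.3]
opening: 55.5
grasp_force: 0.0
```

```bash
cat >> h.py <<'E'
def red(name):
    c=arm.get_calibration(name); im=arm.camera(name); q=im.astype(int)
    m=((q[:,:,0]>150)&(q[:,:,1]<90)&(q[:,:,2]<90)).astype(np.uint8)
    n,l,st,ce=cv2.connectedComponentsWithStats(m)
    for i in np.argsort(-st[1:,4])[:3]+1:
        print(name,st[i],ce[i].round(1),onz(c,*ce[i],104).round(1))
    return im,c
E
python3 - <<'E'
from h import *
s=arm.sense(); p=s["tcp_pos"]; print(s["t"],p.round(1),s["tool_rot"].round(3).tolist(),s["joints"].round(2),s["ft_force"].round(1))
im,c=red("wrist"); print("pred top",proj(c,[420,-21.5,104]))
cv2.imwrite("pics/w5.png",im[:,:,::-1])
E
```

```text
8.1333 [419.9 -21.5 145. ] [[-0.992, -0.13, -0.001], [-0.13, 0.992, -0.0], [0.001, -0.0, -1.0]] [ 0.42  0.01 -0.64 -0.   -0.92 -1.86] [-0.4  0.3  0.3]
wrist [ 304  234   34   50 1304] [320.6 258.7] [413.7 -21.3 104. ]
pred top [318.90129402 268.66229573]
```

View pics/w5.png

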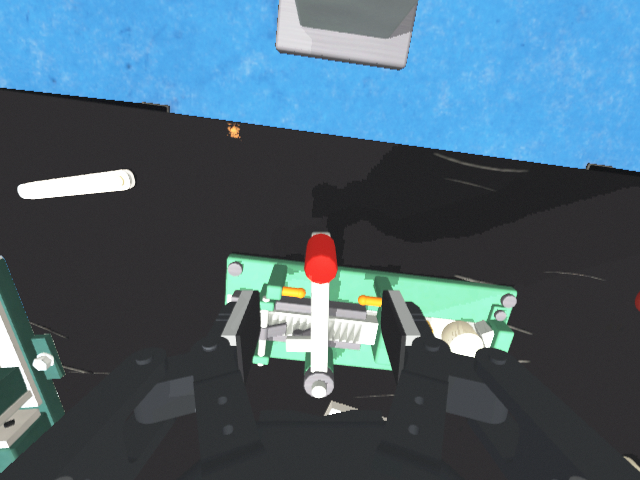

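The red handle's top is at (320.6,267), matching the prediction, with the lever running straight up between the fingers and the mount still in front of the vee. I'll descend and grip.

Emit:
{"method": "move_arm", "body": {"deltas": [0,0,0,0,0,0.05,65,0,0,0,0,0,0.1,65,0,0,0,0,0,0.128,65,0,0,0,0,0,0.128,65,0,0,0,0,0,0.128,10,0,0,0,0,0,0.128,10,0,0,0,0,0,0.128,10,0,0,0,0,0,0.128,10,0,0,0,0,0,0.128,10,0,0,0,0,0,0.128,10,0,0,0,0,0,0.128,10], "grip_force": 40}}

```text
t: 9.1
tcp_pos: [421.2, -21.1, 70.0]
tool_rot: [[-0.992, -0.128, 0.003], [-0.128, 0.992, 0.001], [-0.003, 0.0, -1.0]]
ft_force: [-1.7, 0.7, 6.7]
opening: 18.8
grasp_force: 39.0
```

```bash
python3 - <<'E'
from h import *
s=arm.sense(); p=s["tcp_pos"]; print(s["t"],p.round(2),s["tool_rot"][:,1].round(3),s["ft_force"].round(1),s["wrist_torque"].round(2),s["opening"],s["grasp_force"])
E
```

```text
9.1 [421.23 -21.08  70.02] [-0.128  0.992  0.   ] [-1.7  0.7  6.7] [0.24 0.51 0.01] 18.809766758561484 38.988661766052246
```

Emit:
{"method": "move_arm", "body": {"deltas": [0,0,-0.015,0,-0.0025,0,10,0,0,-0.03,0,-0.005,0,10,0,0,-0.035,0,-0.0058,0,10,0,0,-0.035,0,-0.0058,0,10,0,0,-0.035,0,-0.0058,0,10]}}

```text
t: 9.52
tcp_pos: [421.7, -24.6, 70.0]
tool_rot: [[-0.988, -0.155, 0.003], [-0.155, 0.988, 0.001], [-0.003, 0.0, -1.0]]
ft_force: [-1.4, -0.7, 6.6]
opening: 19.0
grasp_force: 39.1
```

Emit:
{"method": "move_arm", "body": {"deltas": [0,0,-0.01,0,-0.0017,0,10,0,0,-0.02,0,-0.0033,0,10,0,0,-0.02,0,-0.0033,0,10]}}

```text
t: 9.77
tcp_pos: [422.0, -26.6, 70.0]
tool_rot: [[-0.985, -0.171, 0.003], [-0.171, 0.985, 0.001], [-0.003, 0.0, -1.0]]
ft_force: [-1.3, 0.3, 7.3]
opening: 18.9
grasp_force: 39.1
```

Emit:
{"method": "move_arm", "body": {"deltas": [0,0,-0.01,0,-0.0017,0,10,0,0,-0.01,0,-0.0017,0,10,0,0,-0.01,0,-0.0017,0,10]}}

```text
t: 10.02
tcp_pos: [422.2, -27.6, 70.0]
tool_rot: [[-0.984, -0.178, 0.003], [-0.178, 0.984, 0.001], [-0.003, 0.0, -1.0]]
ft_force: [-1.5, 0.9, 6.9]
opening: 18.9
grasp_force: 39.1
```

Emit:
{"method": "move_arm", "body": {"deltas": [0,0,-0.01,0,-0.0017,0,10,0,0,-0.01,0,-0.0017,0,10,0,0,-0.01,0,-0.0017,0,10]}}

```text
t: 10.27
tcp_pos: [422.3, -28.4, 70.0]
tool_rot: [[-0.983, -0.186, 0.003], [-0.186, 0.983, 0.001], [-0.003, 0.0, -1.0]]
ft_force: [-1.5, 1.4, 7.6]
opening: 19.0
grasp_force: 39.2
```

Emit:
{"method": "move_arm", "body": {"deltas": [0,0,-0.01,0,-0.0017,0,10,0,0,-0.01,0,-0.0017,0,10,0,0,-0.01,0,-0.0017,0,10]}}

```text
t: 10.52
tcp_pos: [422.4, -29.2, 70.0]
tool_rot: [[-0.981, -0.193, 0.003], [-0.193, 0.981, 0.001], [-0.003, 0.001, -1.0]]
ft_force: [-2.8, 4.4, 8.1]
opening: 18.6
grasp_force: 39.4
```

The lever touches the back buffer at about 4 N, so I'll take that as zero. I'll run the first forward stroke to about 0.265 rad and read the free-running force.

Emit:
{"method": "move_arm", "body": {"deltas": [0,0,0.0563,-0.0002,0.0092,0,10,0,0,0.1125,-0.0008,0.0184,0,10,0,0,0.1687,-0.0018,0.0275,0,10,0,0,0.225,-0.0032,0.0366,0,10,0,0,0.281,-0.0051,0.0456,0,10,0,0,0.337,-0.0073,0.0546,0,10,0,0,0.337,-0.0073,0.0546,0,10,0,0,0.337,-0.0073,0.0546,0,10,0,0,0.337,-0.0073,0.0546,0,10]}}

```text
t: 11.27
tcp_pos: [420.8, 3.6, 70.0]
tool_rot: [[-0.998, 0.068, 0.003], [0.068, 0.998, 0.001], [-0.003, 0.001, -1.0]]
ft_force: [-0.1, 0.1, 6.5]
opening: 19.0
grasp_force: 39.3
```

```bash
python3 - <<'E'
from h import *
s=arm.sense(); print(s["tcp_pos"].round(2),s["ft_force"].round(2),s["wrist_torque"].round(2))
E
```

```text
[420.8    3.64  69.99] [-0.11  0.05  6.49] [-0.08  0.08 -0.01]
```

Emit:
{"method": "move_arm", "body": {"deltas": [0,0,0.0357,-0.0001,0.0058,0,10,0,0,0.0713,-0.0003,0.0117,0,10,0,0,0.0713,-0.0003,0.0117,0,10,0,0,0.0713,-0.0003,0.0117,0,10]}}

```text
t: 11.6
tcp_pos: [421.6, 10.6, 70.0]
tool_rot: [[-0.992, 0.124, 0.003], [0.124, 0.992, 0.001], [-0.003, 0.001, -1.0]]
ft_force: [1.2, -1.9, 7.4]
opening: 18.8
grasp_force: 39.3
```

Emit:
{"method": "move_arm", "body": {"deltas": [0,0,0.0102,0,0.0017,0,10,0,0,0.0102,0,0.0017,0,10,0,0,0.0102,0,0.0017,0,10]}}

```text
t: 11.85
tcp_pos: [421.7, 11.5, 70.0]
tool_rot: [[-0.991, 0.132, 0.003], [0.132, 0.991, 0.001], [-0.003, 0.001, -1.0]]
ft_force: [0.5, -0.8, 6.6]
opening: 19.0
grasp_force: 39.3
```

Emit:
{"method": "move_arm", "body": {"deltas": [0,0,0.0102,0,0.0017,0,10,0,0,0.0102,0,0.0017,0,10,0,0,0.0102,0,0.0017,0,10]}}

```text
t: 12.1
tcp_pos: [421.8, 12.5, 70.0]
tool_rot: [[-0.99, 0.14, 0.003], [0.14, 0.99, 0.001], [-0.003, 0.001, -1.0]]
ft_force: [1.3, -1.0, 7.2]
opening: 19.3
grasp_force: 39.3
```

Emit:
{"method": "move_arm", "body": {"deltas": [0,0,0.0051,0,0.0008,0,10,0,0,0.0051,0,0.0008,0,10,0,0,0.0051,0,0.0008,0,10]}}

```text
t: 12.35
tcp_pos: [421.9, 12.9, 70.0]
tool_rot: [[-0.99, 0.144, 0.003], [0.144, 0.99, 0.001], [-0.003, 0.001, -1.0]]
ft_force: [0.3, -2.1, 6.8]
opening: 19.2
grasp_force: 39.3
```

Emit:
{"method": "move_arm", "body": {"deltas": [0,0,0.005,0,0.0008,0,10,0,0,0.005,0,0.0008,0,10,0,0,0.005,0,0.0008,0,10]}}

```text
t: 12.6
tcp_pos: [422.0, 13.4, 70.0]
tool_rot: [[-0.989, 0.148, 0.003], [0.148, 0.989, 0.001], [-0.003, 0.001, -1.0]]
ft_force: [0.9, -1.1, 6.1]
opening: 19.1
grasp_force: 39.3
```

```bash
python3 - <<'E'
from h import *
s=arm.sense(); print(s["tcp_pos"].round(2),s["ft_force"].round(2),s["wrist_torque"].round(2))
E
```

```text
[421.98  13.37  70.03] [ 0.91 -1.14  6.13] [-0.63 -0.38 -0.01]
```

Emit:
{"method": "move_arm", "body": {"deltas": [0,0,0.008,0,0.0013,0,10,0,0,0.008,0,0.0013,0,10,0,0,0.008,0,0.0013,0,10]}}

```text
t: 12.85
tcp_pos: [422.1, 14.1, 70.0]
tool_rot: [[-0.988, 0.154, 0.003], [0.154, 0.988, 0.001], [-0.003, 0.001, -1.0]]
ft_force: [1.8, -2.4, 6.6]
opening: 19.1
grasp_force: 39.3
```

Emit:
{"method": "move_arm", "body": {"deltas": [0,0,0.005,0,0.0008,0,10,0,0,0.005,0,0.0008,0,10,0,0,0.005,0,0.0008,0,10]}}

```text
t: 13.1
tcp_pos: [422.1, 14.4, 70.0]
tool_rot: [[-0.987, 0.158, 0.003], [0.158, 0.987, 0.0], [-0.003, 0.001, -1.0]]
ft_force: [1.2, -3.1, 7.3]
opening: 19.0
grasp_force: 39.3
```

The front buffer touches at about 3 N. I now have both ends, roughly 0.35 rad apart as commanded, so I'll do the back stroke.

Emit:
{"method": "move_arm", "body": {"deltas": [0,0,-0.0553,-0.0002,-0.009,0,10,0,0,-0.1107,-0.0008,-0.0181,0,10,0,0,-0.1655,-0.0018,-0.027,0,10,0,0,-0.2209,-0.0031,-0.036,0,10,0,0,-0.2763,-0.0049,-0.0449,0,10,0,0,-0.331,-0.007,-0.0536,0,10,0,0,-0.3871,-0.0095,-0.0624,0,10,0,0,-0.42,-0.0112,-0.0675,0,10,0,0,-0.4418,-0.0123,-0.0709,0,10,0,0,-0.4418,-0.0123,-0.0709,0,10,0,0,-0.4418,-0.0123,-0.0709,0,10]}}

```text
t: 14.02
tcp_pos: [422.3, -28.5, 70.0]
tool_rot: [[-0.982, -0.187, 0.003], [-0.187, 0.982, 0.001], [-0.003, 0.001, -1.0]]
ft_force: [-1.6, 1.8, 8.7]
opening: 18.9
grasp_force: 39.6
```

Emit:
{"method": "move_arm", "body": {"deltas": [0,0,0.0553,-0.0002,0.009,0,10,0,0,0.1107,-0.0008,0.0181,0,10,0,0,0.1655,-0.0018,0.027,0,10,0,0,0.2209,-0.0031,0.036,0,10,0,0,0.2763,-0.0049,0.0449,0,10,0,0,0.3056,-0.006,0.0495,0,10,0,0,0.3183,-0.0065,0.0515,0,10,0,0,0.331,-0.007,0.0536,0,10,0,0,0.3438,-0.0075,0.0556,0,10]}}

```text
t: 14.77
tcp_pos: [420.9, 5.1, 70.0]
tool_rot: [[-0.997, 0.082, 0.003], [0.082, 0.997, 0.001], [-0.003, 0.001, -1.0]]
ft_force: [1.7, -2.4, 6.6]
opening: 19.0
grasp_force: 39.3
```

Emit:
{"method": "move_arm", "body": {"deltas": [0,0,0.0446,-0.0001,0.0073,0,10,0,0,0.0764,-0.0004,0.0125,0,10,0,0,0.098,-0.0006,0.016,0,10,0,0,0.098,-0.0006,0.016,0,10,0,0,0.098,-0.0006,0.016,0,10]}}

```text
t: 15.18
tcp_pos: [422.2, 14.6, 70.0]
tool_rot: [[-0.987, 0.158, 0.003], [0.158, 0.987, 0.001], [-0.003, 0.001, -1.0]]
ft_force: [1.8, -4.2, 6.7]
opening: 19.0
grasp_force: 39.3
```

```bash
cat >> h.py <<'E'
def pad():
    c=arm.get_calibration("top"); im=arm.camera("top")
    x0,y0=proj(c,[508,100,33]).astype(int)
    h=cv2.cvtColor(im,cv2.COLOR_RGB2HSV)[y0-12:y0+13,x0-30:x0+31]
    m=(h[:,:,0]>18)&(h[:,:,0]<32)&(h[:,:,1]>110)&(h[:,:,2]>100)
    v,u=np.nonzero(m)
    if len(u): print("pad",len(u),onz(c,u.mean()+x0-30,v.mean()+y0-12,33).round(1))
    return im
E
python3 - <<'E'
from h import *
p=pad(); im0=cv2.imread("pics/top0.png")[:,:,::-1]
c=arm.get_calibration("top"); x0,y0=proj(c,[508,100,33]).astype(int)
h=cv2.cvtColor(im0,cv2.COLOR_RGB2HSV)[y0-12:y0+13,x0-30:x0+31]
m=(h[:,:,0]>18)&(h[:,:,0]<32)&(h[:,:,1]>110)&(h[:,:,2]>100); v,u=np.nonzero(m); print(len(u),onz(c,u.mean()+x0-30,v.mean()+y0-12,33).round(1))
E
```

```text
pad 7 [506.3 102.3  33. ]
2 [514.8  89.5  33. ]
```

The pad advanced about 12 mm over two strokes, and the free-running force at 0.27 rad is about 2.4 N. On to stroke 3.

Emit:
{"method": "move_arm", "body": {"deltas": [0,0,-0.0553,-0.0002,-0.009,0,10,0,0,-0.1107,-0.0008,-0.0181,0,10,0,0,-0.1655,-0.0018,-0.027,0,10,0,0,-0.2209,-0.0031,-0.036,0,10,0,0,-0.2763,-0.0049,-0.0449,0,10,0,0,-0.331,-0.007,-0.0536,0,10,0,0,-0.3871,-0.0095,-0.0624,0,10,0,0,-0.42,-0.0112,-0.0675,0,10,0,0,-0.4418,-0.0123,-0.0709,0,10,0,0,-0.4418,-0.0123,-0.0709,0,10,0,0,-0.4418,-0.0123,-0.0709,0,10]}}

```text
t: 16.15
tcp_pos: [422.3, -28.5, 70.0]
tool_rot: [[-0.982, -0.187, 0.003], [-0.187, 0.982, 0.001], [-0.003, 0.001, -1.0]]
ft_force: [-1.5, 1.2, 9.2]
opening: 19.3
grasp_force: 39.7
```

Emit:
{"method": "move_arm", "body": {"deltas": [0,0,0.0553,-0.0002,0.009,0,10,0,0,0.1107,-0.0008,0.0181,0,10,0,0,0.1655,-0.0018,0.027,0,10,0,0,0.2209,-0.0031,0.036,0,10,0,0,0.2763,-0.0049,0.0449,0,10,0,0,0.3056,-0.006,0.0495,0,10,0,0,0.3183,-0.0065,0.0515,0,10,0,0,0.331,-0.007,0.0536,0,10,0,0,0.3438,-0.0075,0.0556,0,10]}}

```text
t: 16.9
tcp_pos: [420.9, 5.1, 70.0]
tool_rot: [[-0.997, 0.082, 0.003], [0.082, 0.997, 0.001], [-0.003, 0.001, -1.0]]
ft_force: [3.2, -2.3, 5.5]
opening: 18.9
grasp_force: 39.3
```

Emit:
{"method": "move_arm", "body": {"deltas": [0,0,0.0446,-0.0001,0.0073,0,10,0,0,0.0764,-0.0004,0.0125,0,10,0,0,0.098,-0.0006,0.016,0,10,0,0,0.098,-0.0006,0.016,0,10,0,0,0.098,-0.0006,0.016,0,10]}}

```text
t: 17.32
tcp_pos: [422.1, 14.5, 70.0]
tool_rot: [[-0.987, 0.158, 0.003], [0.158, 0.987, 0.0], [-0.003, 0.001, -1.0]]
ft_force: [2.2, -3.5, 5.0]
opening: 18.9
grasp_force: 39.4
```

Still running free at 2.3 N. Stroke 4.

Emit:
{"method": "move_arm", "body": {"deltas": [0,0,-0.0553,-0.0002,-0.009,0,10,0,0,-0.1107,-0.0008,-0.0181,0,10,0,0,-0.1655,-0.0018,-0.027,0,10,0,0,-0.2209,-0.0031,-0.036,0,10,0,0,-0.2763,-0.0049,-0.0449,0,10,0,0,-0.331,-0.007,-0.0536,0,10,0,0,-0.3871,-0.0095,-0.0624,0,10,0,0,-0.42,-0.0112,-0.0675,0,10,0,0,-0.4418,-0.0123,-0.0709,0,10,0,0,-0.4418,-0.0123,-0.0709,0,10,0,0,-0.4418,-0.0123,-0.0709,0,10]}}

```text
t: 18.23
tcp_pos: [422.3, -28.5, 70.0]
tool_rot: [[-0.982, -0.187, 0.003], [-0.187, 0.982, 0.001], [-0.003, 0.001, -1.0]]
ft_force: [-1.1, 2.0, 9.1]
opening: 18.9
grasp_force: 39.7
```

Emit:
{"method": "move_arm", "body": {"deltas": [0,0,0.0553,-0.0002,0.009,0,10,0,0,0.1107,-0.0008,0.0181,0,10,0,0,0.1655,-0.0018,0.027,0,10,0,0,0.2209,-0.0031,0.036,0,10,0,0,0.2763,-0.0049,0.0449,0,10,0,0,0.3056,-0.006,0.0495,0,10,0,0,0.3183,-0.0065,0.0515,0,10,0,0,0.331,-0.007,0.0536,0,10,0,0,0.3438,-0.0075,0.0556,0,10]}}

```text
t: 18.98
tcp_pos: [420.9, 4.9, 70.0]
tool_rot: [[-0.997, 0.082, 0.003], [0.082, 0.997, 0.0], [-0.003, 0.001, -1.0]]
ft_force: [4.0, -5.2, 5.2]
opening: 19.1
grasp_force: 39.4
```

```bash
python3 - <<'E'
from h import *
s=arm.sense(); print(s["t"],s["tcp_pos"].round(2),s["ft_force"].round(2)); im=pad()
c=arm.get_calibration("top"); x0,y0=proj(c,[508,100,33]).astype(int)
cv2.imwrite("pics/top6.png",cv2.resize(im[y0-30:y0+30,x0-45:x0+35,::-1],None,fx=8,fy=8,interpolation=cv2.INTER_CUBIC)); print(x0,y0)
E
```

```text
18.9833 [420.91   4.87  70.03] [ 3.99 -5.22  5.24]
pad 1 [499.2 106.6  33. ]
355 263
```

The handle force rose by about 3 N, so the mount is seating at roughly 10 N. I'll finish this stroke and do stroke 5.

Emit:
{"method": "move_arm", "body": {"deltas": [0,0,0.0446,-0.0001,0.0073,0,10,0,0,0.0764,-0.0004,0.0125,0,10,0,0,0.098,-0.0006,0.016,0,10,0,0,0.098,-0.0006,0.016,0,10,0,0,0.098,-0.0006,0.016,0,10]}}

```text
t: 19.45
tcp_pos: [422.1, 14.2, 70.0]
tool_rot: [[-0.987, 0.158, 0.003], [0.158, 0.987, 0.0], [-0.003, 0.001, -1.0]]
ft_force: [4.8, -6.7, 5.1]
opening: 19.2
grasp_force: 39.4
```

Emit:
{"method": "move_arm", "body": {"deltas": [0,0,-0.0553,-0.0002,-0.009,0,10,0,0,-0.1107,-0.0008,-0.0181,0,10,0,0,-0.1655,-0.0018,-0.027,0,10,0,0,-0.2209,-0.0031,-0.036,0,10,0,0,-0.2763,-0.0049,-0.0449,0,10,0,0,-0.331,-0.007,-0.0536,0,10,0,0,-0.3871,-0.0095,-0.0624,0,10,0,0,-0.42,-0.0112,-0.0675,0,10,0,0,-0.4418,-0.0123,-0.0709,0,10,0,0,-0.4418,-0.0123,-0.0709,0,10,0,0,-0.4418,-0.0123,-0.0709,0,10]}}

```text
t: 20.37
tcp_pos: [422.3, -28.5, 70.0]
tool_rot: [[-0.982, -0.187, 0.003], [-0.187, 0.982, 0.001], [-0.003, 0.001, -1.0]]
ft_force: [-1.6, 1.7, 7.7]
opening: 18.8
grasp_force: 39.8
```

Emit:
{"method": "move_arm", "body": {"deltas": [0,0,0.0553,-0.0002,0.009,0,10,0,0,0.1107,-0.0008,0.0181,0,10,0,0,0.1655,-0.0018,0.027,0,10,0,0,0.2209,-0.0031,0.036,0,10,0,0,0.2763,-0.0049,0.0449,0,10,0,0,0.3056,-0.006,0.0495,0,10,0,0,0.3183,-0.0065,0.0515,0,10,0,0,0.331,-0.007,0.0536,0,10,0,0,0.3438,-0.0075,0.0556,0,10]}}

```text
t: 21.12
tcp_pos: [420.8, 4.5, 70.0]
tool_rot: [[-0.997, 0.081, 0.003], [0.081, 0.997, -0.0], [-0.003, 0.0, -1.0]]
ft_force: [5.6, -7.9, 4.9]
opening: 18.9
grasp_force: 39.5
```

The tangential force rose by about 5.3 N, so this stroke would leave about 18 N. I'll finish it, then read the force on stroke 6 before committing.

Emit:
{"method": "move_arm", "body": {"deltas": [0,0,0.006,0,0.001,0,10]}}

```text
t: 21.2
tcp_pos: [420.9, 5.1, 70.0]
tool_rot: [[-0.996, 0.086, 0.003], [0.086, 0.996, -0.0], [-0.003, 0.0, -1.0]]
ft_force: [6.1, -8.0, 4.3]
opening: 19.1
grasp_force: 39.5
```

Emit:
{"method": "move_arm", "body": {"deltas": [0,0,0.0386,-0.0001,0.0063,0,10,0,0,0.0704,-0.0004,0.0115,0,10,0,0,0.092,-0.0006,0.015,0,10,0,0,0.092,-0.0006,0.015,0,10,0,0,0.092,-0.0006,0.015,0,10]}}

```text
t: 21.62
tcp_pos: [422.0, 13.9, 70.0]
tool_rot: [[-0.988, 0.158, 0.003], [0.158, 0.988, -0.0], [-0.003, 0.0, -1.0]]
ft_force: [4.6, -8.4, 4.5]
opening: 19.0
grasp_force: 39.6
```

Emit:
{"method": "move_arm", "body": {"deltas": [0,0,-0.0553,-0.0002,-0.009,0,10,0,0,-0.1107,-0.0008,-0.0181,0,10,0,0,-0.1655,-0.0018,-0.027,0,10,0,0,-0.2209,-0.0031,-0.036,0,10,0,0,-0.2763,-0.0049,-0.0449,0,10,0,0,-0.331,-0.007,-0.0536,0,10,0,0,-0.3871,-0.0095,-0.0624,0,10,0,0,-0.42,-0.0112,-0.0675,0,10,0,0,-0.4418,-0.0123,-0.0709,0,10,0,0,-0.4418,-0.0123,-0.0709,0,10,0,0,-0.4418,-0.0123,-0.0709,0,10]}}

```text
t: 22.53
tcp_pos: [422.3, -28.5, 70.0]
tool_rot: [[-0.982, -0.187, 0.003], [-0.187, 0.982, 0.001], [-0.004, 0.001, -1.0]]
ft_force: [-0.4, 2.5, 6.8]
opening: 19.0
grasp_force: 39.9
```

Emit:
{"method": "move_arm", "body": {"deltas": [0,0,0.0553,-0.0002,0.009,0,10,0,0,0.1107,-0.0008,0.0181,0,10,0,0,0.1655,-0.0018,0.027,0,10,0,0,0.2209,-0.0031,0.036,0,10,0,0,0.2763,-0.0049,0.0449,0,10,0,0,0.3056,-0.006,0.0495,0,10,0,0,0.3183,-0.0065,0.0515,0,10]}}

```text
t: 23.12
tcp_pos: [420.6, 1.8, 70.0]
tool_rot: [[-0.998, 0.062, 0.003], [0.062, 0.998, -0.001], [-0.003, -0.001, -1.0]]
ft_force: [5.9, -12.5, 4.1]
opening: 19.1
grasp_force: 39.7
```

Emit:
{"method": "move_arm", "body": {"deltas": [0,0,0.0127,-0.0003,0.0021,0,10]}}

```text
t: 23.2
tcp_pos: [420.7, 2.8, 70.0]
tool_rot: [[-0.997, 0.071, 0.003], [0.071, 0.997, -0.001], [-0.003, -0.001, -1.0]]
ft_force: [4.5, -10.4, 6.6]
opening: 18.9
grasp_force: 39.9
```

Emit:
{"method": "move_arm", "body": {"deltas": [0,0,0.0127,-0.0003,0.0021,0,10]}}

```text
t: 23.28
tcp_pos: [420.8, 3.9, 70.0]
tool_rot: [[-0.997, 0.081, 0.003], [0.081, 0.997, -0.001], [-0.003, -0.001, -1.0]]
ft_force: [4.6, -11.0, 7.7]
opening: 19.1
grasp_force: 40.0
```

The rise is about 8.2 N, so about 27 N will be left, which is right in range. I'll complete this stroke to the buffer touch and come back about 0.2 rad so the holding pawl takes the load.

Emit:
{"method": "move_arm", "body": {"deltas": [0,0,0.0446,-0.0001,0.0073,0,10,0,0,0.0764,-0.0004,0.0125,0,10,0,0,0.103,-0.0006,0.0168,0,10,0,0,0.103,-0.0006,0.0168,0,10,0,0,0.103,-0.0006,0.0168,0,10]}}

```text
t: 23.7
tcp_pos: [422.0, 13.9, 70.0]
tool_rot: [[-0.987, 0.161, 0.003], [0.161, 0.987, -0.001], [-0.003, -0.001, -1.0]]
ft_force: [4.4, -10.6, 7.0]
opening: 19.0
grasp_force: 39.9
```

Emit:
{"method": "move_arm", "body": {"deltas": [0,0,-0.0553,-0.0002,-0.009,0,10,0,0,-0.1107,-0.0008,-0.0181,0,10,0,0,-0.1655,-0.0018,-0.027,0,10,0,0,-0.2209,-0.0031,-0.036,0,10,0,0,-0.2763,-0.0049,-0.0449,0,10,0,0,-0.2763,-0.0049,-0.0449,0,10,0,0,-0.2763,-0.0049,-0.0449,0,10]}}

```text
t: 24.28
tcp_pos: [420.5, -13.0, 70.0]
tool_rot: [[-0.999, -0.055, 0.003], [-0.055, 0.999, -0.0], [-0.003, -0.0, -1.0]]
ft_force: [2.1, -7.5, 6.2]
opening: 18.7
grasp_force: 39.9
```

The lever is still carrying the load at mid-stroke, so I'll complete the back stroke.

Emit:
{"method": "move_arm", "body": {"deltas": [0,0,-0.05,-0.0002,-0.0082,0,10,0,0,-0.1,-0.0006,-0.0163,0,10,0,0,-0.15,-0.0014,-0.0245,0,10,0,0,-0.168,-0.0018,-0.0274,0,10,0,0,-0.168,-0.0018,-0.0274,0,10,0,0,-0.168,-0.0018,-0.0274,0,10]}}

```text
t: 24.78
tcp_pos: [422.3, -28.4, 70.0]
tool_rot: [[-0.983, -0.185, 0.003], [-0.185, 0.983, 0.001], [-0.003, 0.001, -1.0]]
ft_force: [-1.7, 2.4, 9.0]
opening: 18.7
grasp_force: 40.2
```

```bash
python3 - <<'E'
from h import *
s=arm.sense(); print(s["t"],s["tcp_pos"].round(2),s["ft_force"].round(2))
E
```

```text
24.7833 [422.32 -28.42  70.  ] [-1.74  2.35  8.96]
```

The holding pawl now has the load. The force reading gives about 27 N, and the travel (36 mm of strokes less a 20 mm gap) gives 31–38 N, both inside 15–45 N. I'll release and retreat.

Emit:
{"method": "move_arm", "body": {"deltas": [0,0,0,0,0,0,30,0,0,0,0,0,0,50,0,0,0,0,0,0,50,0,0,0,0,0,0,50,0,0,0,0,0,0,50,0,0,0,0,0,-0.05,50,0,0,0,0,0,-0.1,50,0,0,0,0,0,-0.16,50,0,0,0,0,0,-0.2,50,0,0,0,0,0,-0.2,50,0,0,0,0,0,-0.2,50]}}

```text
t: 25.7
tcp_pos: [421.8, -28.4, 190.0]
tool_rot: [[-0.983, -0.184, 0.003], [-0.184, 0.983, 0.001], [-0.003, 0.001, -1.0]]
ft_force: [0.0, 0.1, -0.3]
opening: 42.6
grasp_force: 0.0
```

```bash
python3 - <<'E'
from h import *
s=arm.sense(); print(s["t"],s["tcp_pos"].round(1),s["ft_force"].round(1),s["opening"])
im=arm.camera("wrist"); c=arm.get_calibration("wrist")
q=lambda P:proj(c,P)
print("seat top",q([508,122.7,34]),"pad",q([508,107,33]),"handle",q([422,-29,104]))
cv2.imwrite("pics/w7.png",im[:,:,::-1])
t=arm.camera("top"); ct=arm.get_calibration("top"); print("top seat",proj(ct,[508,122.7,34]))
a=t[235:295,320:400,::-1]; a=cv2.resize(a,None,fx=6,fy=6,interpolation=cv2.INTER_CUBIC); b=im[120:420,250:550,::-1]
b=cv2.resize(b,(360,360),interpolation=cv2.INTER_CUBIC)[:360]
u,v=q([508,100,33]).astype(int)
bb=im[max(0,v-50):v+50,max(0,u-50):u+50,::-1]; bb=cv2.resize(bb,(300,300),interpolation=cv2.INTER_CUBIC)
o=np.zeros((360,780,3),np.uint8); o[:,:480]=a; o[:300,480:]=bb; cv2.imwrite("pics/fin.png",o); print(u,v)
E
```

```text
25.7 [421.8 -28.4 190. ] [ 0.   0.1 -0.3] 42.634367715027864
seat top [451.95276056 326.12305947] pad [436.54615748 323.08088499] handle [318.34035507 244.47019149]
top seat [344.30298732 263.83188485]
429 321
```

View pics/fin.png

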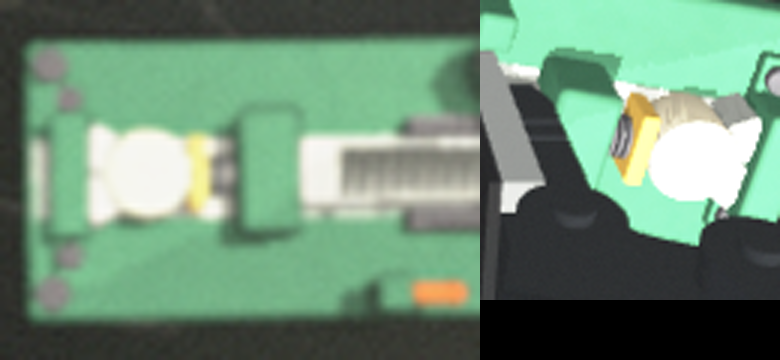

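The final view shows the mount seated in the vee at (150,172) with the pad against it. The pad's spring has shortened by about 10 mm, which is about 24 N and agrees with the handle reading of about 27 N. The robot is clear, so I'll hand it in.

```bash
python3 -c "
from rig import arm
print(arm.sign_off())"
```

```text
the job is handed in; nothing more can be done
None
```

The job is handed in at about 26 s: the cream mount is seated in the vee, held by the jaw with an estimated 24–27 N after six lever strokes, and the arm is clear of everything.

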